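# Park the two fuse holders against the stop strip

## Robot

A 6-joint arm with a two-finger parallel gripper is mounted at the origin on the work surface. World frame = base frame: x ahead of the robot, y to its left, z up, the work surface at z = 0. Lengths are in mm, angles in rad, forces in N, time in s.
With the tool pointing down it reaches from about 325 to 775 mm from the base axis. Payload 5.5 kg.
Tool frame: the origin (TCP) lies on the centre line of the jaws, within the pads' length; the fingertips stand robot.tip_extent ahead of it and the grasp point (between the pads) lies 3 mm ahead of it (robot.tip_extent is the distance from the TCP to the fingertips, in mm); z points along the fingers, y is the direction in which the jaws open and shut (so a half turn about z gives the same grasp; the last joint's range is limited). The gripper opens to 88 mm and grips with 3 to 60 N. Pads are 20 mm wide; open, the fingers measure 115 mm over their backs; the gripper's body (75 mm by 178 mm) begins 61 mm behind the grasp point.
Start: joints at [-1.345, 0.091, 1.231, -0, 1.82, -0.057], TCP at [167.427, -576.181, 244.631] pointing down, gripper open.
Joint ranges: [-2.87, 2.87], [-0.86, 2.18], [0.17, 2.46], [-1.51, 4.65], [0.06, 2.69], [-2.65, 2.65]. Speed limits (rad/s): [2.57, 2.57, 3.01, 3.14, 3.14, 3.14].

## Interface

Orientations are given as a rotation vector (axis times angle).
In Python, from bench import robot gives the robot as it stands.
- The arm moves only by the tool step_arm, never from a script. Its argument "steps" is a list that holds one entry, the list of rows, each a list of 7 numbers: the finger opening in mm, from 0 to 87.8, then the shift along the tool's x, y, z in mm, then the turn, a rotation vector about the tool's x, y, z in degrees. A call has 1 to 10 rows; each row shifts and turns the commanded pose from where the row before left it, along the tool's axes as they then stand; what a row does not reach is not made up. A row lasts 1/10 s, in which the tool goes at most 50 mm and 8.59 degrees, less where a joint would pass 70% of its speed; a pose out of reach is approached as far as the arm can. A call with a gripper value outside its range is refused whole. The fingers move at their own pace and stop on an object; the grip force is fixed at half the most. Time passes only in rows, so rows that do not move let the fingers close. It gives the time, the measured TCP pose, the force and the opening at its end, in the units of the state.
- robot.get_obs(): the state, without advancing time (a new reading comes with each control period).
- robot.grab_frame(name): name is "scene" or "side" or "wrist"; returns (picture, depth): 384x512x3 uint8, red, green, blue; 384x512 float32, mm along the optical axis (not along the pixel's ray), 0 where there is no reading.
- robot.calibration(name): a dict with "fov_y" (degrees; the focal length in pixels is half the picture's height over the tangent of half this angle, whatever the lens; pixels are square), "cx", "cy" (the principal point, pixels), "rvec" (rotation vector, rad) and "tvec" (3), from world to camera coordinates, as OpenCV has them; the wrist camera has in their place "mount" (4x4, takes a point from camera to tool coordinates, whose origin is the TCP and whose axes are the flange's). Camera axes: x right, y down, z forward; pixel columns grow to the right and rows downward; lengths in mm; the calibration is good to about 2 mm. A picture is of the moment at which its call begins: read the wrist's pose just before it. calibration takes no time and is no camera call.
- robot.close_job(): hands the job in, once; it reports no verdict.
The state is a dict: "clock": time; "joints": joint angles; "qvel": joint speeds; "effort": joint torques, N m; "eef_pos": TCP position; "tcp_rot": TCP orientation; "contact_force": force on the tool from outside, world axes, zero at the start; "torque": the same for the moment, N m; "grip_width": finger opening in mm.
Only numpy, scipy, OpenCV 4.12 (cv2) and the standard library are available. Lean on these libraries where they do the work, as an engineer would, in place of code of your own. Each camera call takes 0.05 s, during which the arm holds its last target.

## Task

Push the two black fuse holders along the shelf with the fingertips until both have a long side flush against the front of the raised metal stop strip and they stand end to end there, with no gap between them. Keep them flat on the shelf the whole time: do not lift or tip them. Leave everything else where it is, and finish clear.

Things in the scene. Friction and masses are not known exactly. Their poses are not given: they have to be found in the camera images.
- strip: fixed stop strip: a galvanised steel angle bolted to the shelf beyond the fuse holders. Upright lip 400 mm long (along its y), 6 mm thick, 25 mm high, with a 3 mm thick foot flange reaching 30 mm behind the front face. Origin: middle of the length, on the front face (the face towards the robot), at shelf height; x points away from the robot, square to the front face; the lip fills x 0 to 6 mm. It does not move when pushed
- long_holder: the longer black plastic fuse holder, loose, about 0.24 kg: base 110 mm long (its y) by 50 mm deep (its x) by 28 mm high, with flat vertical sides, and on it a smaller raised block (34 mm deep, 74 mm long) up to 45 mm, and a thin ridge to 47 mm. Origin: centre of the underside. z up. Starts flat on the shelf between the robot and the strip, skewed up to 0.35 rad to it, on the left or the right
- short_holder: the shorter black plastic fuse holder, loose, about 0.18 kg: same shape and depth (50 mm along its x, base 28 mm high, raised block 34 mm by 44 mm) but only 80 mm long (its y). Origin: centre of the underside. z up. Starts beside the longer one, at the other end of the strip, also skewed
- caddy: bystander: closed blue plastic tool caddy with steel lid clips, 246 x 146 mm, 136 mm high with its handle; origin at centre of underside
- torch: bystander: yellow torch standing on its 58 mm wide head, 140 mm high; origin at centre of underside
- jar: bystander: closed glass jar, 74 mm wide, 95 mm high; origin at centre of underside
- hammer: bystander: small aluminium hammer lying just beyond the strip, 240 mm long; origin on the shelf under its middle, handle towards its -x
- screwdriver: bystander: screwdriver lying near the robot, on the left, 180 mm long; origin on the shelf under its middle, handle towards its -x
- tape: bystander: small black roll of tape lying flat, 54 mm wide, 18 mm high, on the robot's side of the gap between the fuse holders; origin at centre of underside
- carton: bystander: small cardboard carton, 60 x 90 mm, 35 mm high, near the robot on the right; origin at centre of underside
Not all that is in view belongs to the job. What is shaped like the long_holder but purple or red is not meant.

How it is judged (in metres and radians):
At the end, for the whole second after the job is handed in: Both fuse holders lie flat and still, a long side against the front of the strip (centre within 4 mm of flush, within 0.06 rad of square, overhanging the strip's end by at most 20 mm), neighbouring ends within 6 mm of each other (centres less than 101 mm apart) (x of long_holder in the frame of strip between -0.029 and -0.021 m and y of long_holder in the frame of strip between -0.165 and 0.165 m and angle between the x axis of each of long_holder, short_holder and the x axis of strip, either way round below 0.06 rad and angle between each of long_holder, short_holder's own z axis and vertical below 0.05 rad and height (world z) of each of long_holder, short_holder below 0.004 m and linear speed of each of long_holder, short_holder below 0.01 m/s and x of short_holder in the frame of strip between -0.029 and -0.021 m and y of short_holder in the frame of strip between -0.18 and 0.18 m and horizontal distance between long_holder and short_holder below 0.101 m); the robot touches nothing.
It fails at once if a fuse holder is lifted (10 mm) or tipped (0.3 rad) (height (world z) of any of long_holder, short_holder above 0.01 m or angle between any of long_holder, short_holder's own z axis and vertical above 0.3 rad).
It fails at once if a bystander is moved more than 15 mm (distance of any of caddy, torch, jar, hammer, screwdriver, tape, carton from where it was at the start of the episode above 0.015 m).
It also fails if it takes over 51 s, if anything falls off the work surface, if the arm or the gripper's body presses on something with over 40 N, if the wrist force passes 120 N, or if a joint passes its speed limit or range.

## Working session

There is one attempt and no reset: what is moved stays moved. The work goes in short steps, Python scripts to look and compute and a tool call to move; the robot and the scene stay as the last step left them, time stands still between calls to the robot, and variables do not carry over. Pictures are saved under pics/ and viewed, and the job is handed in when it is done.

Besides the shell and the picture viewer there is one more tool, called after "Request:" as a command line: name --argument value ..., lists and objects as JSON in quotes. step_arm: Moves the arm, as the interface text tells. Its arguments: {"type":"object","properties":{"steps":{"type":"array"}},"required":["steps"]}

```bash
ls; mkdir -p pics; python3 - <<'E'
from bench import robot
import cv2,numpy as np
print(robot.get_obs(), robot.tip_extent)
for n in("scene","side"):
    p,d=robot.grab_frame(n); cv2.imwrite(f"pics/{n}0.png",p[:,:,::-1]); np.savez(f"{n}0.npz",p=p,d=d)
    print(robot.calibration(n))
print(robot.calibration("wrist"))
E
```

```text
pics
{'clock': 0.0, 'joints': array([-1.34468316e+00,  9.18568631e-02,  1.23186781e+00, -2.69111447e-05,
        1.81980798e+00, -5.66995608e-02]), 'qvel': array([-9.49740985e-04,  1.32257791e-04,  8.43543340e-05, -2.93763230e-04,
       -3.42713033e-04,  8.83642316e-04]), 'effort': array([-1.96066161e-03, -4.46458912e+01, -4.06445181e+01,  6.95229904e-02,
        2.94373068e-02, -1.45182953e-04]), 'eef_pos': array([ 167.36772594, -575.91853598,  243.51825225]), 'tcp_rot': array([-3.10832558e+00, -4.42479788e-01,  2.98469145e-04]), 'contact_force': array([-0.2515767 ,  0.78691251,  0.5589221 ]), 'torque': array([ 0.03665769,  0.0021691 , -0.03045001]), 'grip_width': 87.71667594352876} 22.0
{'fov_y': 50.65775680940177, 'cx': 252.59584171891308, 'cy': 194.48654367204853, 'rvec': array([ 1.03249283,  2.52528315, -0.93003614]), 'tvec': array([ 382.5844716 , -278.43606258, 1587.94390576])}
{'fov_y': 51.34689048644614, 'cx': 254.88489660602676, 'cy': 193.810525414253, 'rvec': array([ 0.58948031, -2.56972548,  1.29758697]), 'tvec': array([491.70115103, 155.23454382, 973.75350542])}
{'fov_y': 65.78905458596853, 'cx': 257.22654911709594, 'cy': 181.47069193215827, 'mount': array([[ 6.37572190e-04, -9.69292505e-01, -2.45909808e-01,
         6.57442353e+01],
       [ 9.99999710e-01,  5.15364036e-04,  5.61317615e-04,
        -4.27840713e-01],
       [-4.17347886e-04, -2.45910095e-01,  9.69292552e-01,
        -1.40718933e+02],
       [ 0.00000000e+00,  0.00000000e+00,  0.00000000e+00,
         1.00000000e+00]])}
```

View pics/scene0.png

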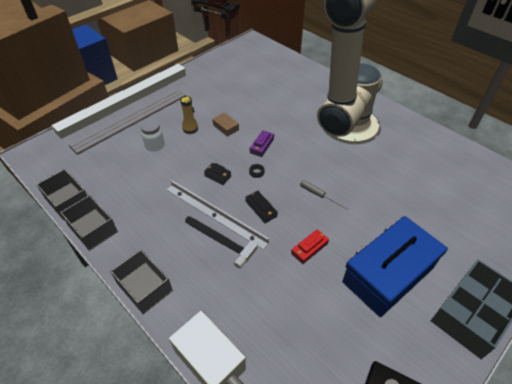

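View pics/side0.png

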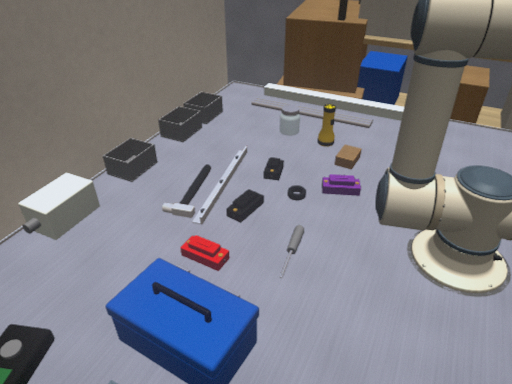

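Candidates for the holders in the scene picture are black (217,173) and (261,206), black tape (257,170), purple (262,143) and red (310,246). The two black blocks in front of the strip, which runs (170,185)–(267,240), match the description. Next I'll make a close crop and a top-down map.

```bash
cat > h.py <<'E'
import numpy as np,cv2
from bench import robot
def cloud(n,d,pose=None):
    c=robot.calibration(n); f=192/np.tan(np.radians(c["fov_y"]/2))
    v,u=np.mgrid[:384,:512]
    P=np.stack([(u-c["cx"])/f*d,(v-c["cy"])/f*d,d],-1).reshape(-1,3)
    if n=="wrist":
        M=c["mount"];P=P@M[:3,:3].T+M[:3,3]
        R=cv2.Rodrigues(np.array(pose["tcp_rot"]))[0]; P=P@R.T+pose["eef_pos"]
    else:
        R=cv2.Rodrigues(c["rvec"])[0]; P=(P-c["tvec"])@R
    return P.reshape(384,512,3)
E
python3 - <<'E'
from h import *
for n in("scene","side"):
    z=np.load(f"{n}0.npz");P=cloud(n,z["d"]);p=z["p"]
    print(n)
    pts={"scene":[(217,173),(261,206),(257,163),(170,185),(267,240),(219,213),(226,124),(262,143),(310,246),(325,195),(187,120),(152,137)],"side":[(274,167),(245,205),(297,188),(245,150),(197,215),(347,155),(341,184),(205,252),(295,240)]}[n]
    for u,v in pts: print((u,v),P[v,u].round())
    m=(P[...,0]>250)&(P[...,0]<750)&(abs(P[...,1])<350)&(P[...,2]>-20)&(z["d"]>0)
    img=np.zeros((500,700,3),np.uint8)
    q=P[m]; 
    o=np.argsort(q[:,2]); q=q[o]; c=p[m][o]
    for dx in(-1,0,1):
      for dy in(-1,0,1):
        img[np.clip(750-q[:,0]+dx,0,499).astype(int),np.clip(350-q[:,1]+dy,0,699).astype(int)]=c[:,::-1]
    cv2.imwrite(f"pics/top_{n}.png",img)
z=np.load("scene0.npz")["p"][150:260,160:290]
cv2.imwrite("pics/crop0.png",cv2.resize(z[:,:,::-1],None,fx=5,fy=5))
E
```

```text
scene
(217, 173) [ 571. -135.   40.]
(261, 206) [570.  72.  45.]
(257, 163) [ 413. -103.   -2.]
(170, 185) [ 699. -236.   -1.]
(267, 240) [635. 163.  20.]
(219, 213) [663. -23.   6.]
(226, 124) [ 374. -309.   32.]
(262, 143) [ 361. -130.   44.]
(310, 246) [573. 274.  44.]
(325, 195) [366. 168.  11.]
(187, 120) [ 482. -404.   58.]
(152, 137) [ 635. -409.   66.]
side
(274, 167) [ 544. -132.   34.]
(245, 205) [539.  76.  33.]
(297, 188) [450. -88.  12.]
(245, 150) [ 688. -214.   16.]
(197, 215) [655. 141.   4.]
(347, 155) [ 360. -301.   34.]
(341, 184) [ 333. -140.   29.]
(205, 252) [542. 279.  33.]
(295, 240) [369. 137.  23.]
```

View pics/crop0.png

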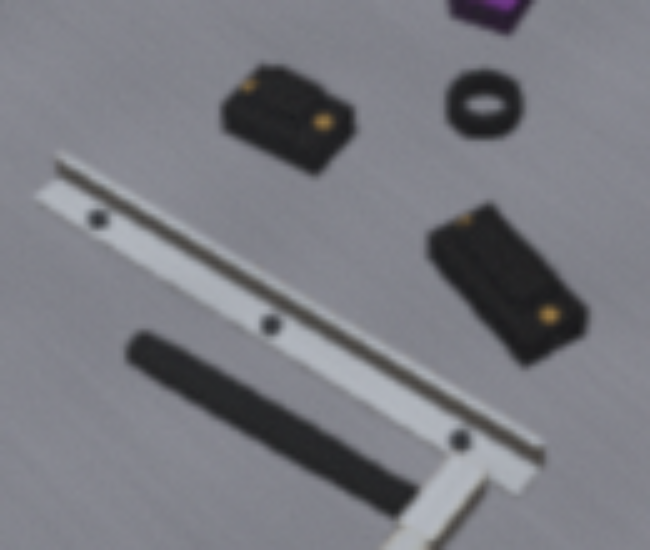

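View pics/top_side.png

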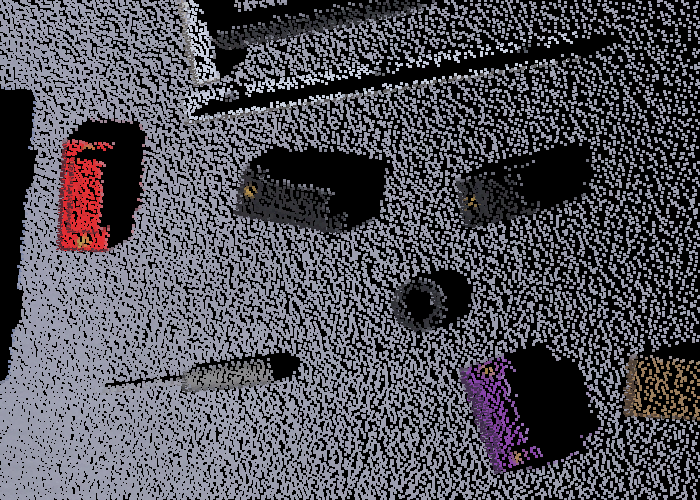

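View pics/top_scene.png

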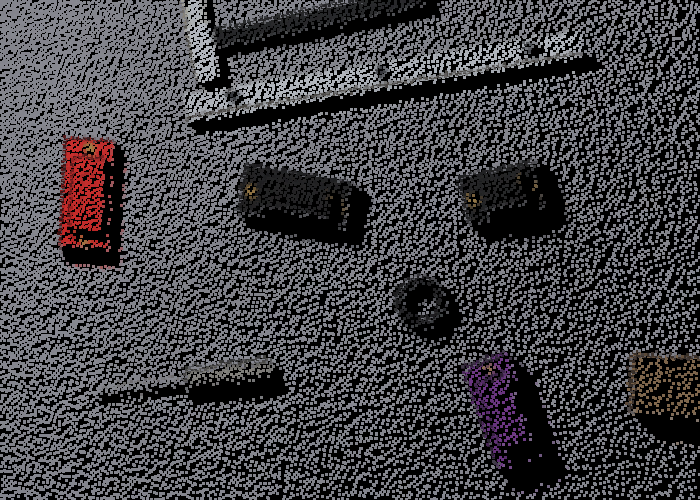

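The crop shows two plain black holders with brass screws: the short one near (217,173) and the long one near (261,206). The tape is at (257,170), and the strip lies beyond both holders. I'll bring the wrist camera over them with the tool x axis roughly square to the strip.

Request:
step_arm --steps '[[[87, 0, 0, -5, 0, 0, 7.7], [87, 28, -35, -5, 0, 0, 0], [87, 28, -35, -5, 0, 0, 0], [87, 28, -35, -5, 0, 0, 0], [87, 28, -35, -5, 0, 0, 0], [87, 28, -35, -5, 0, 0, 0], [87, 28, -35, -5, 0, 0, 0], [87, 28, -35, -5, 0, 0, 0], [87, 28, -35, -5, 0, 0, 0], [87, 28, -35, 0, 0, 0, 0]]]'

```text
clock: 1.1
eef_pos: [370.6, -225.8, 290.2]
tcp_rot: [3.132, 0.232, 0.001]
contact_force: [1.7, -0.3, -0.3]
grip_width: 86.8
```

Request:
step_arm --steps '[[[45, 28, -35, 0, 0, 0, 0], [45, 28, -35, 0, 0, 0, 0], [45, 28, -35, 0, 0, 0, 0], [45, 28, -35, 0, 0, 0, 0], [45, 0, 0, 0, 0, 0, 0], [45, 0, 0, 0, 0, 0, 0]]]'

```text
clock: 1.7
eef_pos: [460.2, -71.7, 289.0]
tcp_rot: [3.133, 0.237, -0.002]
contact_force: [0.3, -0.3, 0.6]
grip_width: 45.7
```

```bash
python3 - <<'E'
from h import *
o=robot.get_obs();p,d=robot.grab_frame("wrist"); print(o["clock"],o["eef_pos"],o["tcp_rot"],o["grip_width"],o["contact_force"])
np.savez("w0.npz",p=p,d=d,pos=o["eef_pos"],rot=o["tcp_rot"])
cv2.imwrite("pics/w0.png",cv2.resize(p[:,:,::-1],None,fx=1.5,fy=1.5))
E
```

```text
1.7 [460.15665365 -71.72095707 289.03624762] [ 3.13262054e+00  2.36805249e-01 -2.31962479e-03] 45.74833744213166 [ 0.2652596  -0.26497096  0.60172019]
```

View pics/w0.png

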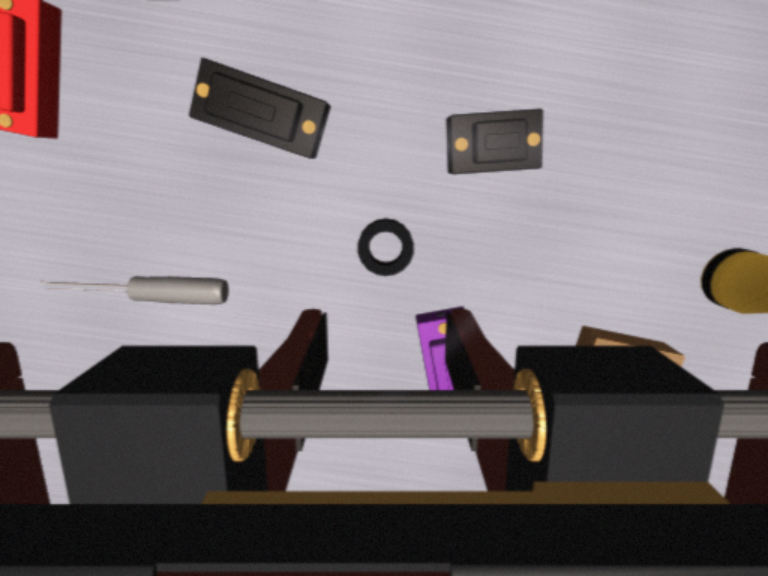

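The wrist view (1.5×) shows the long holder around (260,108) and the short one around (495,140), with the tape at (385,247). The strip is just out of view, so I'll move forward.

Request:
step_arm --steps '[[[45, 40, 0, 0, 0, 0, 0], [45, 40, 0, 0, 0, 0, 0], [45, 25, 0, 0, 0, 0, 0], [45, 0, 0, 0, 0, 0, 0], [45, 0, 0, 0, 0, 0, 0]]]'

```text
clock: 2.25
eef_pos: [563.5, -58.4, 289.2]
tcp_rot: [-3.133, -0.23, 0.002]
contact_force: [-0.1, 0.5, -0.5]
grip_width: 44.8
```

```bash
cat >> h.py <<'E'
def look(tag):
    o=robot.get_obs();p,d=robot.grab_frame("wrist"); print(o["clock"],o["eef_pos"].round(1),o["tcp_rot"].round(4),round(o["grip_width"],1),o["contact_force"].round(1))
    np.savez(tag+".npz",p=p,d=d,pos=o["eef_pos"],rot=o["tcp_rot"])
    cv2.imwrite(f"pics/{tag}.png",cv2.resize(p[:,:,::-1],None,fx=1.5,fy=1.5))
    P=cloud("wrist",d,o)
    m=(P[...,0]>300)&(P[...,0]<800)&(abs(P[...,1])<350)&(P[...,2]>-20)&(P[...,2]<60)&(d>0)
    print("table z",np.median(P[m][P[m][:,2]<8][:,2]))
    return p,d,P
def strip_fit(P,p):
    m=(P[...,2]>20)&(P[...,2]<30)&(P[...,0]>600)&(P[...,0]<740)&(p.min(-1)>90)&(abs(P[...,1])<330)
    return m
def holders(P,p):
    m=(p.max(-1)<85)&(P[...,2]>22)&(P[...,2]<60)&(P[...,0]>480)&(P[...,0]<690)&(P[...,1]>-300)&(P[...,1]<200)
    n,l,s,c=cv2.connectedComponentsWithStats(m.astype(np.uint8))
    out=[]
    for i in range(1,n):
        if s[i,4]<300: continue
        q=P[l==i]; r=cv2.minAreaRect(q[:,:2].astype(np.float32)); out.append((r,s[i]))
    return out
E
python3 - <<'E'
from h import *
p,d,P=look("w1")
m=strip_fit(P,p); q=P[m]; print(m.sum(),q.min(0),q.max(0),q.mean(0)); print(cv2.fitLine(q[:,:2].astype(np.float32),cv2.DIST_HUBER,0,.01,.01).ravel())
r=cv2.minAreaRect(q[:,:2].astype(np.float32)); print(r, cv2.boxPoints(r).round(1))
for r,s in holders(P,p): print(r,s); print(cv2.boxPoints(r).round(1).tolist())
E
```

```text
2.25 [563.5 -58.4 289.2] [-3.1332e+00 -2.2960e-01  2.4000e-03] 44.8 [-0.1  0.5 -0.5]
table z 0.7875264866655698
2688 [ 609.81102902 -232.87314707   20.00252941] [727.74888667 281.13534175  29.24129056] [674.59208166  38.18859515  25.74386163]
[1.6338889e-02 9.9986649e-01 6.7542102e+02 3.3220088e+00]
((694.36962890625, 30.6282958984375), (98.76280212402344, 520.3681640625), 8.414427757263184) [[ 607.4  280.8]
 [ 683.6 -234. ]
 [ 781.3 -219.5]
 [ 705.1  295.2]]
((549.951171875, 52.97486877441406), (110.07484436035156, 49.961204528808594), 80.27265167236328) [ 133  124   86   58 2801]
[[516.0, 2.9000000953674316], [565.2999877929688, -5.5], [583.9000244140625, 103.0], [534.5999755859375, 111.4000015258789]]
((554.490234375, -152.858642578125), (49.45219039916992, 78.2948989868164), 12.497247695922852) [ 295  152   58   39 1879]
[[521.9000244140625, -120.0], [538.7999877929688, -196.39999389648438], [587.0999755859375, -185.6999969482422], [570.2000122070312, -109.30000305175781]]
```

View pics/w1.png

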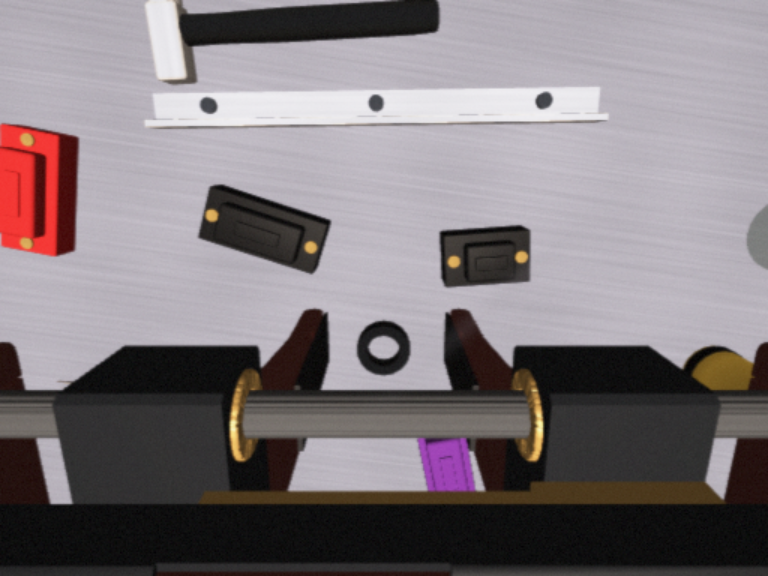

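The strip runs from (147,123) to (607,117) and both holders are fully visible, with fitted sizes of 110×50 and 78×49 mm. I'll fit the strip line without the hammer and red holder, then work out the poses in the strip frame.

```bash
cat >> h.py <<'E'
def strip_line(P,p):
    m=(P[...,2]>21)&(P[...,2]<29)&(p.min(-1)>110)
    u=np.mgrid[:384,:512][1]; v=np.mgrid[:384,:512][0]
    e=P[...,0]-(655-0.148*(P[...,1]+40))
    m&=(abs(e)<25)&(abs(P[...,1])<280)
    q=P[m]; r=cv2.minAreaRect(q[:,:2].astype(np.float32))
    return q,r
E
python3 - <<'E'
from h import *
z=np.load("w1.npz");p=z["p"];P=cloud("wrist",z["d"],{"tcp_rot":z["rot"],"eef_pos":z["pos"]})
q,r=strip_line(P,p); print(len(q),r,cv2.boxPoints(r).round(1).tolist()); 
f=cv2.fitLine(q[:,:2].astype(np.float32),cv2.DIST_HUBER,0,.01,.01).ravel(); print(f,np.arctan2(-f[0],f[1]))
a=np.arctan2(-f[0],f[1]); 
X=np.array([np.cos(a),np.sin(a)]);Y=np.array([-np.sin(a),np.cos(a)])
s=q[:,:2]@X; y=q[:,:2]@Y; print("x pct",np.percentile(s,[1,5,50,95,99]),"y",np.percentile(y,[.2,99.8]))
y0=(y.min()+y.max())/2
for r,_ in holders(P,p):
    c=np.array(r[0]); print("strip frame centre",c@X-np.percentile(s,50)+3,c@Y-y0)
    b=cv2.boxPoints(r); print(np.c_[b@X-np.percentile(s,50)+3,b@Y-y0].round(1).tolist())
t=z["pos"][:2]; print("tcp",t@X-np.percentile(s,50)+3,t@Y-y0,"yaw",2*np.arctan2(z["rot"][1],z["rot"][0]))
E
```

```text
1566 ((659.8400268554688, -35.66087341308594), (6.219001770019531, 399.3408508300781), 9.213240623474121) [[624.7999877929688, 160.89999389648438], [688.7000122070312, -233.3000030517578], [694.9000244140625, -232.3000030517578], [630.9000244140625, 161.89999389648438]]
[ 1.6021083e-01 -9.8708284e-01  6.5970630e+02 -3.6185139e+01] -2.9806886
x pct [-648.56542267 -648.22801517 -645.38726185 -642.64917185 -642.54883127] y [-58.03009885 339.64292725]
strip frame centre 97.0527586299171 -105.09606777632604
[[138.5, -61.2], [91.3, -44.9], [55.6, -149.0], [102.8, -165.3]]
strip frame centre 125.5490524957462 98.80586521331946
[[152.5, 61.1], [148.0, 139.3], [98.6, 136.5], [103.1, 58.3]]
tcp 101.52027468785855 7.042226374166773 yaw -6.136894742666075
```

In the strip frame, the strip yaw is 0.161 with its origin at (656.8, −36.2). The long holder is at (−91, +105) with a −0.33 skew. The short holder is at (−119.5, −99), and the TCP is at (−95.5, −7). I'll do the short one first, pushing its long side with two fingertips at 40 mm opening.

Request:
step_arm --steps '[[[40, -27, 31, 0, 0, 0, -0.84], [40, -27, 31, 0, 0, 0, 0], [40, -26, 30, 30, 0, 0, 0], [40, 0, 0, 45, 0, 0, 0], [40, 0, 0, 45, 0, 0, 0], [40, 0, 0, 45, 0, 0, 0], [40, 0, 0, 45, 0, 0, 0], [40, 0, 0, 30, 0, 0, 0], [40, 0, 0, 10, 0, 0, 0], [40, 0, 0, 0, 0, 0, 0]]]'

```text
clock: 3.3
eef_pos: [498.2, -160.5, 39.2]
tcp_rot: [-3.131, -0.254, 0.002]
contact_force: [-0.6, 0.4, -0.2]
grip_width: 39.6
```

```bash
cat >> h.py <<'E'
A=0.1609;O=np.array([656.75,-36.2]);SX=np.array([np.cos(A),np.sin(A)]);SY=np.array([-np.sin(A),np.cos(A)])
def st():
    o=robot.get_obs(); t=o["eef_pos"][:2]-O; R=cv2.Rodrigues(o["tcp_rot"])[0]
    f=o["contact_force"]
    print("t",round(o["clock"],2),"TCP strip",(t@SX).round(1),(t@SY).round(1),"z",o["eef_pos"][2].round(1),"yawerr",(np.arctan2(R[1,0],R[0,0])-A).round(4),"F strip",(f[:2]@SX).round(1),(f[:2]@SY).round(1),f[2].round(1),"tilt",R[:2,2].round(4),"w",round(o["grip_width"],1))
E
python3 -c "
from h import *
st()"
```

```text
t 3.3 TCP strip -176.4 -97.3 z 39.2 yawerr 0.0012 F strip -0.6 0.5 -0.2 tilt [-0.0016  0.0005] w 39.6
```

Request:
step_arm --steps '[[[40, 10, 0, 10, 0, 0, 0], [40, 5, 0, 0, 0, 0, 0], [40, 5, 0, 0, 0, 0, 0], [40, 6, 0, 0, 0, 0, 0], [40, 6, 0, 0, 0, 0, 0], [40, 6, 0, 0, 0, 0, 0], [40, 6, 0, 0, 0, 0, 0], [40, 0, 0, 0, 0, 0, 0]]]'

```text
clock: 4.1
eef_pos: [543.7, -152.9, 29.6]
tcp_rot: [-3.131, -0.257, -0.001]
contact_force: [-0.6, 0.4, -0.3]
grip_width: 40.1
```

```bash
python3 - <<'E'
from h import *
st()
p,d,P=look("w2")
for r,_ in holders(P,p):
    b=cv2.boxPoints(r); print(r[1],np.c_[(b-O)@SX,(b-O)@SY].round(1).tolist())
E
```

```text
t 4.1 TCP strip -130.3 -97.1 z 29.6 yawerr 0.0026 F strip -0.5 0.5 -0.3 tilt [0.0006 0.0002] w 40.1
4.1 [ 543.7 -152.9   29.6] [-3.131e+00 -2.566e-01 -9.000e-04] 40.1 [-0.6  0.4 -0.3]
table z 0.6838321482589524
(71.7209243774414, 79.42035675048828) [[-141.1, -59.8], [-141.1, -139.3], [-69.4, -139.3], [-69.4, -59.8]]
```

View pics/w2.png

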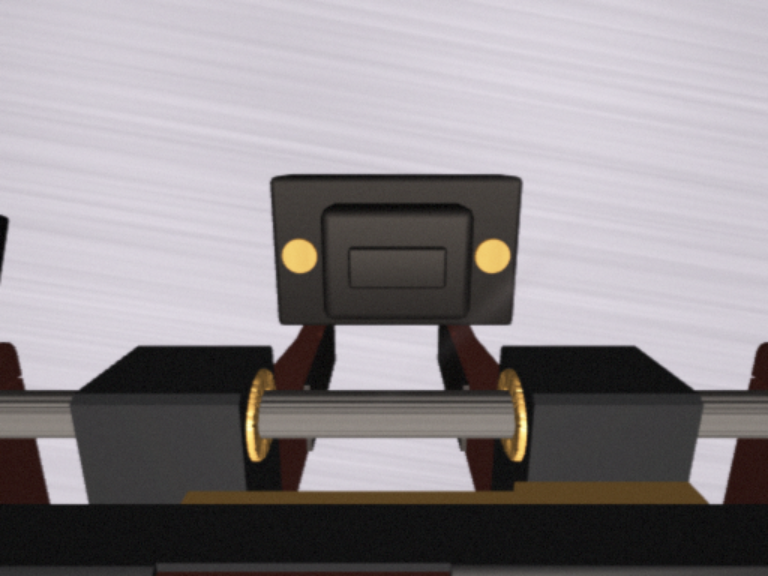

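The short holder is square against both fingers, front edge at row 178, and there was no tipping. I'll keep pushing; about 69 mm remain.

Request:
step_arm --steps '[[[40, 6, 0, 0, 0, 0, 0], [40, 7, 0, 0, 0, 0, 0], [40, 7, 0, 0, 0, 0, 0], [40, 7, 0, 0, 0, 0, 0], [40, 7, 0, 0, 0, 0, 0], [40, 7, 0, 0, 0, 0, 0], [40, 7, 0, 0, 0, 0, 0], [40, 7, 0, 0, 0, 0, 0], [40, 5, 0, 0, 0, 0, 0], [40, 3, 0, 0, 0, 0, 0]]]'

```text
clock: 5.15
eef_pos: [605.5, -142.8, 29.6]
tcp_rot: [-3.131, -0.256, 0.0]
contact_force: [-0.7, -1.2, -0.3]
grip_width: 40.2
```

Request:
step_arm --steps '[[[40, 2, 0, 0, 0, 0, 0], [40, 2, 0, 0, 0, 0, 0], [40, 1, 0, 0, 0, 0, 0]]]'

```text
clock: 5.45
eef_pos: [610.0, -142.1, 29.6]
tcp_rot: [-3.131, -0.256, 0.0]
contact_force: [-0.7, -0.7, 0.1]
grip_width: 40.0
```

```bash
python3 - <<'E'
from h import *
st()
E
```

```text
t 5.45 TCP strip -63.1 -97.0 z 29.6 yawerr 0.0022 F strip -0.8 -0.6 0.1 tilt [-0.0001 -0.    ] w 40.0
```

Request:
step_arm --steps '[[[40, 1, 0, 0, 0, 0, 0], [40, 1, 0, 0, 0, 0, 0], [40, 1, 0, 0, 0, 0, 0], [40, 0, 0, 0, 0, 0, 0]]]'

```text
clock: 5.85
eef_pos: [613.0, -141.6, 29.6]
tcp_rot: [-3.131, -0.256, 0.0]
contact_force: [-1.7, 0.5, 0.5]
grip_width: 40.1
```

```bash
python3 - <<'E'
from h import *
st()
E
```

```text
t 5.85 TCP strip -60.1 -97.0 z 29.6 yawerr 0.0022 F strip -1.6 0.8 0.5 tilt [-0.0001  0.    ] w 40.1
```

Request:
step_arm --steps '[[[40, 1, 0, 0, 0, 0, 0], [40, 0, 0, 0, 0, 0, 0]]]'

```text
clock: 6.05
eef_pos: [613.1, -141.6, 29.7]
tcp_rot: [-3.131, -0.255, 0.004]
contact_force: [-5.9, -0.0, 3.1]
grip_width: 40.1
```

Request:
step_arm --steps '[[[40, 1, 0, 0, 0, 0, 0], [40, 0, 0, 0, 0, 0, 0]]]'

```text
clock: 6.25
eef_pos: [613.2, -141.5, 29.7]
tcp_rot: [-3.131, -0.255, 0.007]
contact_force: [-9.1, -0.3, 3.9]
grip_width: 40.3
```

```bash
python3 - <<'E'
from h import *
st();look("w3")
E
```

```text
t 6.25 TCP strip -59.9 -97.0 z 29.7 yawerr 0.0017 F strip -9.0 1.2 3.9 tilt [-0.0045 -0.0001] w 40.3
6.25 [ 613.2 -141.5   29.7] [-3.1309 -0.2551  0.0071] 40.3 [-9.1 -0.3  3.9]
table z 0.8901482993660732
```

View pics/w3.png

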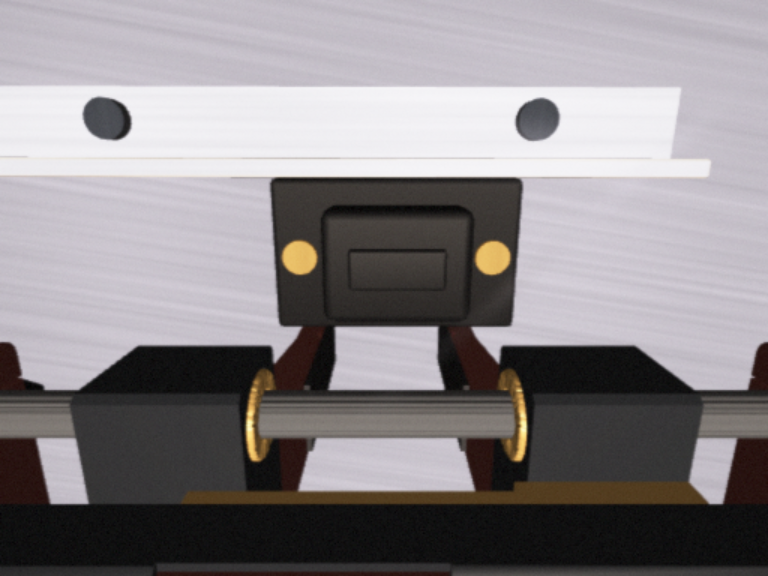

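The short holder is flush: its front edge at row 178 meets the strip edge at row 177, and contact force was 9 N. I'll back off, rise and move behind the long holder.

Request:
step_arm --steps '[[[40, -5, 0, 0, 0, 0, 0], [40, -15, 0, 0, 0, 0, 0], [50, -10, 0, -40, 0, 0, 0], [50, -10, 0, -40, 0, 0, 0], [50, -16, -40, 0, 0, 0, 0], [50, -16, -40, 0, 0, 0, 0], [50, -16, -40, 0, 0, 0, 0], [50, -16, -40, 0, 0, 0, 0], [50, 0, -40, 0, 0, 0, 0], [50, 0, 0, 0, 0, 0, 0]]]'

```text
clock: 7.3
eef_pos: [479.2, 42.9, 110.2]
tcp_rot: [-3.129, -0.263, -0.004]
contact_force: [0.9, -0.2, 0.2]
grip_width: 49.9
```

```bash
python3 - <<'E'
from h import *
st();p,d,P=look("w4")
for r,_ in holders(P,p):
    b=cv2.boxPoints(r); print(r[1],np.c_[(b-O)@SX,(b-O)@SY].round(1).tolist())
E
```

```text
t 7.3 TCP strip -162.6 106.6 z 110.2 yawerr 0.007 F strip 0.8 -0.3 0.2 tilt [0.0022 0.0021] w 49.9
7.3 [479.2  42.9 110.2] [-3.1287 -0.2632 -0.0036] 49.9 [ 0.9 -0.2  0.2]
table z 0.724033805275397
(27.523284912109375, 10.603517532348633) [[-53.8, -61.7], [-49.8, -71.6], [-24.3, -61.2], [-28.3, -51.4]]
(108.39398193359375, 49.420074462890625) [[-132.1, 62.1], [-85.5, 45.9], [-49.8, 148.2], [-96.5, 164.5]]
```

View pics/w4.png

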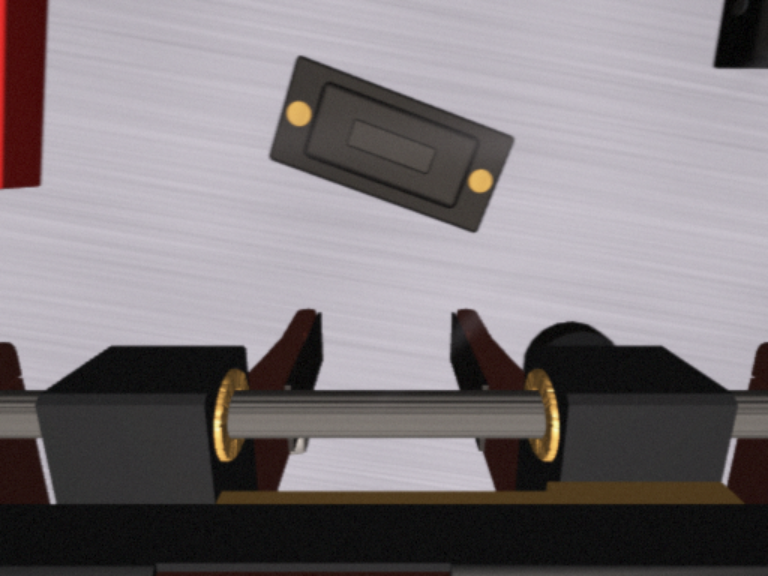

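The long holder is ahead and unmoved, spanning (270–513, 57–232). I'll descend and start the push.

Request:
step_arm --steps '[[[50, 0, 0, 40, 0, 0, 0], [50, 0, 0, 38, 0, 0, 0], [50, 6, 0, 2, 0, 0, 0], [50, 6, 0, 0, 0, 0, 0], [50, 6, 0, 0, 0, 0, 0], [50, 5, 0, 0, 0, 0, 0], [50, 5, 0, 0, 0, 0, 0], [50, 5, 0, 0, 0, 0, 0], [50, 5, 0, 0, 0, 0, 0], [50, 5, 0, 0, 0, 0, 0]]]'

```text
clock: 8.35
eef_pos: [522.7, 46.2, 29.8]
tcp_rot: [3.131, 0.256, 0.0]
contact_force: [-1.8, -2.0, -0.5]
grip_width: 49.8
```

```bash
python3 - <<'E'
from h import *
st();p,d,P=look("w5")
for r,_ in holders(P,p):
    b=cv2.boxPoints(r); print(r[1],np.c_[(b-O)@SX,(b-O)@SY].round(1).tolist())
E
```

```text
t 8.35 TCP strip -119.1 102.8 z 29.8 yawerr 0.0022 F strip -2.1 -1.7 -0.5 tilt [ 0.0001 -0.0002] w 49.8
8.35 [522.7  46.2  29.8] [3.131e+00 2.559e-01 1.000e-04] 49.8 [-1.8 -2.  -0.5]
table z 0.7115916361265651
(71.46253204345703, 108.75261688232422) [[-118.8, 168.7], [-131.5, 60.7], [-60.5, 52.3], [-47.8, 160.4]]
(22.649267196655273, 9.796101570129395) [[-128.4, 128.0], [-123.3, 119.6], [-104.0, 131.5], [-109.1, 139.8]]
```

View pics/w5.png

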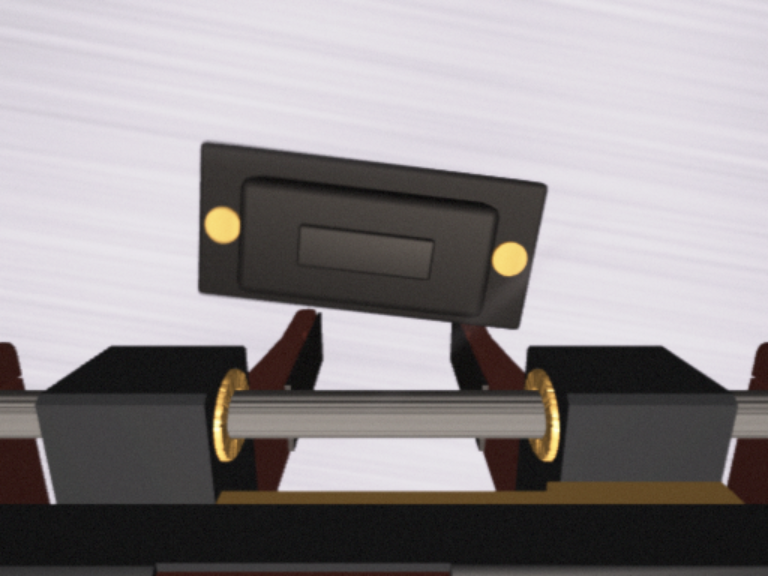

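The right finger is pushing and the skew is down to about 0.12 (corners at (205,143) and (546,185)). I'll continue.

Request:
step_arm --steps '[[[50, 5, 0, 0, 0, 0, 0], [50, 5, 0, 0, 0, 0, 0], [50, 5, 0, 0, 0, 0, 0], [50, 5, 0, 0, 0, 0, 0], [50, 5, 0, 0, 0, 0, 0], [50, 6, 0, 0, 0, 0, 0], [50, 6, 0, 0, 0, 0, 0], [50, 6, 0, 0, 0, 0, 0], [50, 6, 0, 0, 0, 0, 0], [50, 4, 0, 0, 0, 0, 0]]]'

```text
clock: 9.4
eef_pos: [575.1, 54.9, 29.6]
tcp_rot: [3.131, 0.256, 0.0]
contact_force: [-3.4, -0.4, 1.0]
grip_width: 49.6
```

Request:
step_arm --steps '[[[50, 2, 0, 0, 0, 0, 0], [50, 2, 0, 0, 0, 0, 0], [50, 0, 0, 0, 0, 0, 0]]]'

```text
clock: 9.7
eef_pos: [578.9, 55.5, 29.6]
tcp_rot: [-3.131, -0.256, -0.001]
contact_force: [-0.2, 0.0, 0.3]
grip_width: 50.0
```

```bash
python3 - <<'E'
from h import *
st()
E
```

```text
t 9.7 TCP strip -62.2 103.0 z 29.6 yawerr 0.0022 F strip -0.2 0.0 0.3 tilt [0.0006 0.0001] w 50.0
```

Request:
step_arm --steps '[[[50, 1, 0, 0, 0, 0, 0], [50, 1, 0, 0, 0, 0, 0], [50, 1, 0, 0, 0, 0, 0], [50, 1, 0, 0, 0, 0, 0], [50, 0, 0, 0, 0, 0, 0]]]'

```text
clock: 10.2
eef_pos: [581.2, 55.9, 29.6]
tcp_rot: [3.131, 0.255, -0.005]
contact_force: [-8.3, -0.4, 3.8]
grip_width: 50.1
```

```bash
python3 - <<'E'
from h import *
st();p,d,P=look("w6")
for r,_ in holders(P,p):
    b=cv2.boxPoints(r); print(r[1],np.c_[(b-O)@SX,(b-O)@SY].round(1).tolist())
E
```

```text
t 10.2 TCP strip -59.8 103.0 z 29.6 yawerr 0.0019 F strip -8.3 0.9 3.8 tilt [-0.0035 -0.0004] w 50.1
10.2 [581.2  55.9  29.6] [ 3.1311  0.2554 -0.0055] 50.1 [-8.3 -0.4  3.8]
table z 0.9009869229288228
(70.15619659423828, 109.27193450927734) [[-69.6, 167.0], [-70.0, 57.7], [0.1, 57.5], [0.6, 166.7]]
```

View pics/w6.png

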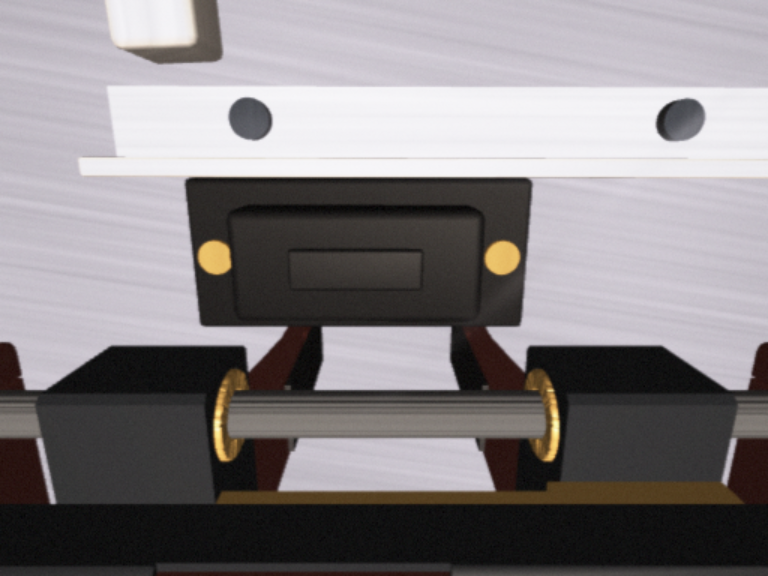

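The long holder is flush: its edge at row 179 is parallel to the strip, and it spans y 57–167. The gap to the short one is about 116 mm. I'll close the fingers, go to its outer (left) end at mid-depth, and slide it along the strip.

Request:
step_arm --steps '[[[50, -5, 0, 0, 0, 0, 0], [50, -15, 0, 0, 0, 0, 0], [0, -10, 0, -35, 0, 0, 0], [0, 0, -10, -40, 0, 0, 0], [0, 15, -40, 0, 0, 0, 0], [0, 25, -40, 0, 0, 0, 0], [0, 23, -6, 0, 0, 0, 0], [0, 0, 0, 0, 0, 0, 0], [0, 0, 0, 0, 0, 0, 0]]]'

```text
clock: 11.15
eef_pos: [599.4, 156.1, 104.3]
tcp_rot: [3.131, 0.256, -0.0]
contact_force: [-0.1, -0.4, 0.7]
grip_width: 0.7
```

```bash
python3 - <<'E'
from h import *
st();p,d,P=look("w7")
E
```

```text
t 11.15 TCP strip -25.8 199.0 z 104.3 yawerr 0.0026 F strip -0.2 -0.4 0.7 tilt [-0.0002 -0.0002] w 0.7
11.15 [599.4 156.1 104.3] [ 3.1309e+00  2.5650e-01 -4.0000e-04] 0.7 [-0.1 -0.4  0.7]
table z 0.7863453919569992
```

View pics/w7.png

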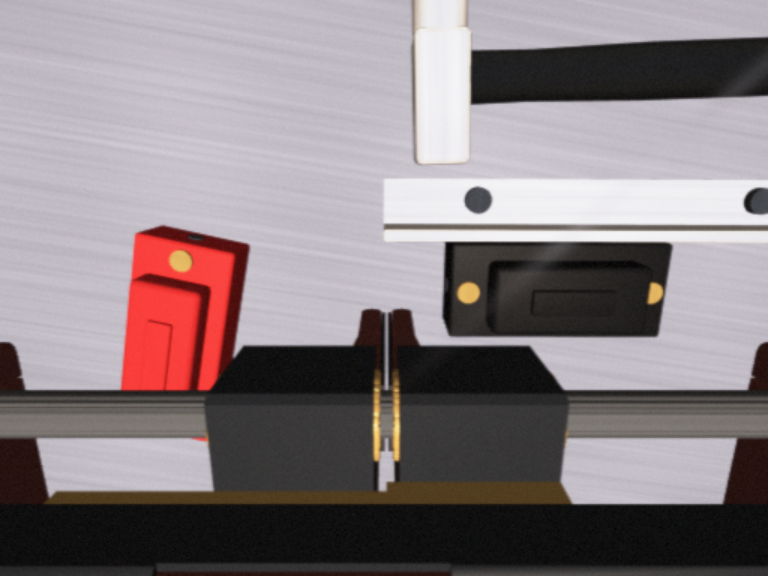

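The closed fingers stand clear to the left of the long holder's end (holder (445–670, 243–335)), with the red one well away. I'll descend and slide.

Request:
step_arm --steps '[[[0, 0, 0, 40, 0, 0, 0], [0, 0, 0, 35, 0, 0, 0], [0, 0, 6, 0, 0, 0, 0], [0, 0, 6, 0, 0, 0, 0], [0, 0, 5, 0, 0, 0, 0], [0, 0, 5, 0, 0, 0, 0], [0, 0, 6, 0, 0, 0, 0], [0, 0, 6, 0, 0, 0, 0], [0, 0, 6, 0, 0, 0, 0], [0, 0, 0, 0, 0, 0, 0]]]'

```text
clock: 12.2
eef_pos: [606.2, 115.6, 29.8]
tcp_rot: [3.13, 0.255, 0.0]
contact_force: [-1.0, 0.0, 0.2]
grip_width: 0.3
```

```bash
python3 - <<'E'
from h import *
st();p,d,P=look("w8")
E
```

```text
t 12.2 TCP strip -25.6 158.0 z 29.8 yawerr 0.0014 F strip -1.0 0.2 0.2 tilt [ 0.0003 -0.0008] w 0.3
12.2 [606.2 115.6  29.8] [3.1304e+00 2.5470e-01 4.0000e-04] 0.3 [-1.   0.   0.2]
table z 0.8504061573032402
```

View pics/w8.png

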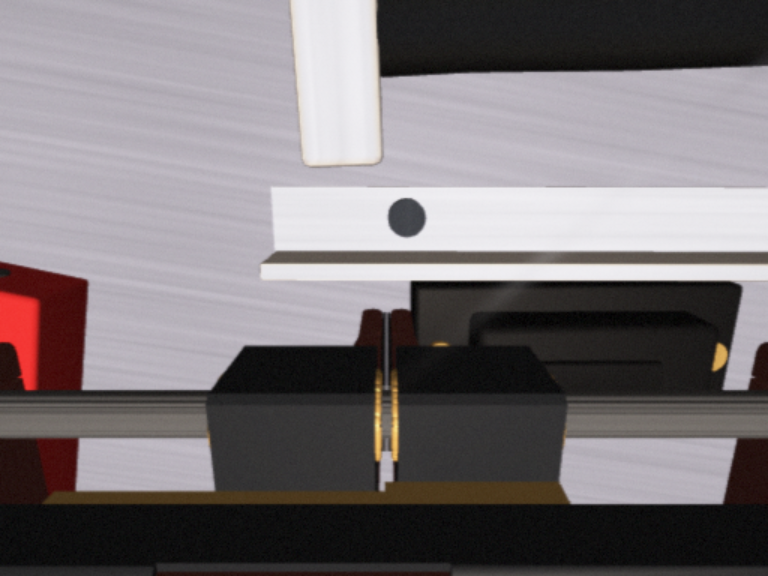

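The holder slides along the strip and still looks parallel, with its edge at row 282. I'll continue.

Request:
step_arm --steps '[[[0, 0, 6, 0, 0, 0, 0], [0, 0, 7, 0, 0, 0, 0], [0, 0, 7, 0, 0, 0, 0], [0, 0, 7, 0, 0, 0, 0], [0, 0, 7, 0, 0, 0, 0], [0, 0, 7, 0, 0, 0, 0], [0, 0, 7, 0, 0, 0, 0], [0, 0, 7, 0, 0, 0, 0], [0, 0, 6, 0, 0, 0, 0], [0, 0, 6, 0, 0, 0, 0]]]'

```text
clock: 13.25
eef_pos: [616.9, 50.0, 29.7]
tcp_rot: [3.131, 0.256, -0.0]
contact_force: [0.4, 0.8, -1.5]
grip_width: 0.6
```

Request:
step_arm --steps '[[[0, 0, 6, 0, 0, 0, 0], [0, 0, 4, 0, 0, 0, 0], [0, 0, 0, 0, 0, 0, 0]]]'

```text
clock: 13.55
eef_pos: [618.6, 39.9, 29.8]
tcp_rot: [3.131, 0.255, 0.0]
contact_force: [-1.4, -0.5, 0.6]
grip_width: 0.4
```

```bash
python3 - <<'E'
from h import *
st();p,d,P=look("w9")
E
```

```text
t 13.55 TCP strip -25.4 81.2 z 29.8 yawerr 0.0015 F strip -1.5 -0.3 0.6 tilt [ 0.0003 -0.0005] w 0.4
13.55 [618.6  39.9  29.8] [3.1307e+00 2.5480e-01 5.0000e-04] 0.4 [-1.4 -0.5  0.6]
table z 0.9779353596183409
```

View pics/w9.png

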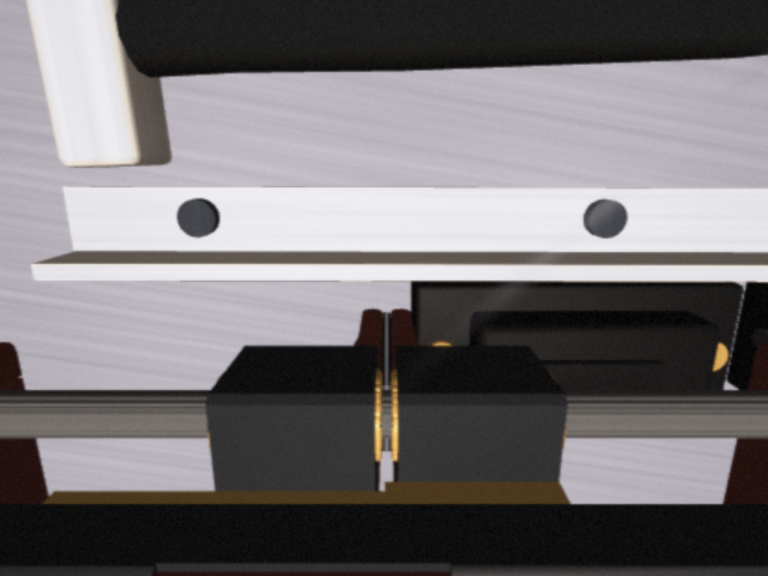

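The gap is now only a few mm, near (743,330). I'll push about 7 mm more, which should close it and nudge the pair.

Request:
step_arm --steps '[[[0, 0, 2, 0, 0, 0, 0], [0, 0, 2, 0, 0, 0, 0], [0, 0, 1, 0, 0, 0, 0], [0, 0, 1, 0, 0, 0, 0], [0, 0, 1, 0, 0, 0, 0], [0, 0, 0, 0, 0, 0, 0]]]'

```text
clock: 14.2
eef_pos: [619.7, 33.8, 29.9]
tcp_rot: [-3.131, -0.256, -0.001]
contact_force: [-0.9, 2.3, 2.3]
grip_width: 0.3
```

```bash
python3 - <<'E'
from h import *
st();p,d,P=look("w10")
cv2.imwrite("pics/w10c.png",cv2.resize(p[170:270,400:512,::-1],None,fx=6,fy=6))
E
```

```text
t 14.2 TCP strip -25.3 75.1 z 29.9 yawerr 0.0022 F strip -0.5 2.4 2.3 tilt [0.0004 0.0002] w 0.3
14.2 [619.7  33.8  29.9] [-3.131e+00 -2.559e-01 -7.000e-04] 0.3 [-0.9  2.3  2.3]
table z 0.9787395887113668
```

View pics/w10c.png

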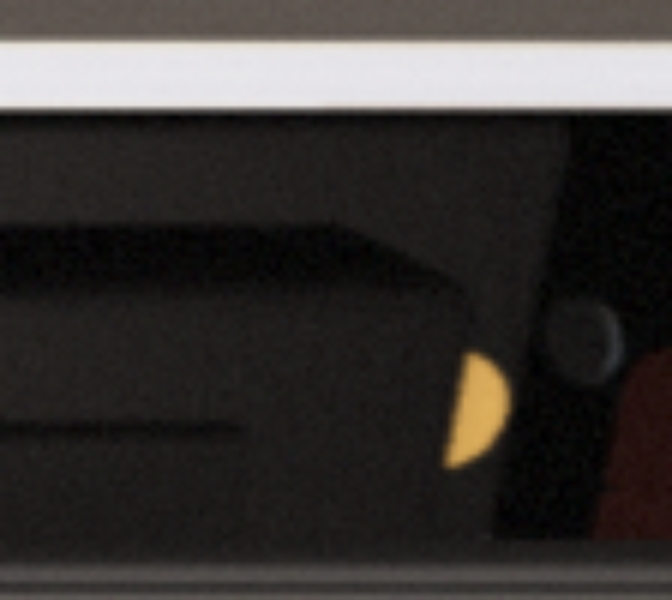

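The dark face at the right makes it unclear whether the gap is closed. I'll back off and look from above.

Request:
step_arm --steps '[[[0, 0, -6, 0, 0, 0, 0], [0, 0, -6, 0, 0, 0, 0], [0, 0, 0, -40, 0, 0, 0], [0, 0, 0, -40, 0, 0, 0], [0, -10, 30, -40, 0, 0, 0], [0, -20, 40, -40, 0, 0, 0], [0, -20, 30, 0, 0, 0, 0], [0, 0, 0, 0, 0, 0, 0], [0, 0, 0, 0, 0, 0, 0]]]'

```text
clock: 15.15
eef_pos: [586.6, -53.7, 181.9]
tcp_rot: [-3.131, -0.254, 0.0]
contact_force: [0.9, -0.4, 0.0]
grip_width: 0.4
```

```bash
python3 - <<'E'
from h import *
st();p,d,P=look("w11")
for r,_ in holders(P,p):
    b=cv2.boxPoints(r); print(r[1],np.c_[(b-O)@SX,(b-O)@SY].round(1).tolist())
E
```

```text
t 15.15 TCP strip -72.1 -6.1 z 181.9 yawerr 0.0007 F strip 0.8 -0.6 0.0 tilt [-0.0002  0.0001] w 0.4
15.15 [586.6 -53.7 181.9] [-3.1312e+00 -2.5360e-01  4.0000e-04] 0.4 [ 0.9 -0.4  0. ]
table z 0.8105284791938772
(48.42730712890625, 108.73517608642578) [[-49.0, 65.8], [-49.1, -42.9], [-0.6, -43.0], [-0.5, 65.7]]
(48.24460220336914, 78.36170196533203) [[-48.8, -59.8], [-48.8, -138.2], [-0.5, -138.1], [-0.6, -59.8]]
```

View pics/w11.png

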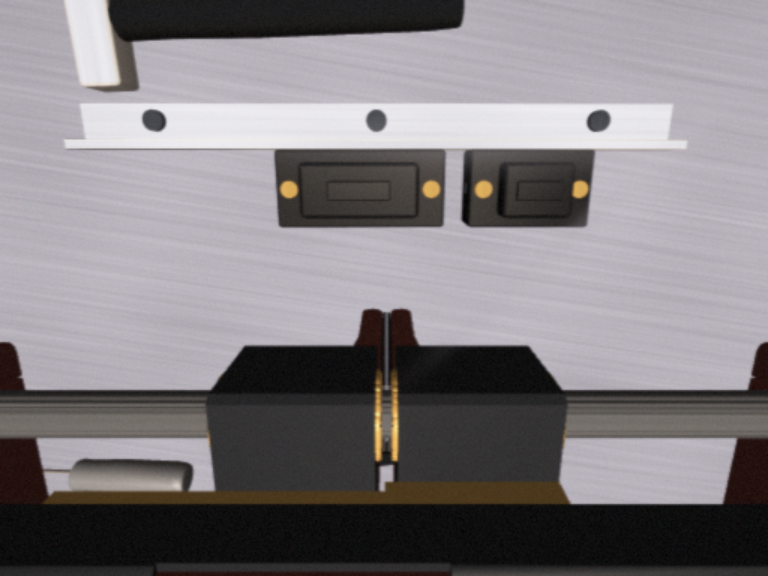

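There is still a gap of about 16 mm, between columns 445 and 463, and both holders are flush and parallel. The contact offset is about 9 mm, so I'll go back and push to TCP y≈54.

Request:
step_arm --steps '[[[0, 20, -33, 0, 0, 0, 0], [0, 20, -40, 20, 0, 0, 0], [0, 7, -20, 30, 0, 0, 0], [0, 0, 0, 40, 0, 0, 0], [0, 0, 0, 40, 0, 0, 0], [0, 0, 0, 22, 0, 0, 0], [0, 0, 6, 0, 0, 0, 0], [0, 0, 6, 0, 0, 0, 0], [0, 0, 5, 0, 0, 0, 0], [0, 0, 0, 0, 0, 0, 0]]]'

```text
clock: 16.2
eef_pos: [621.3, 28.9, 30.8]
tcp_rot: [3.131, 0.255, 0.001]
contact_force: [-0.3, -0.5, -0.3]
grip_width: 0.6
```

```bash
python3 -c "
from h import *
st()"
```

```text
t 16.2 TCP strip -24.6 69.9 z 30.8 yawerr 0.0018 F strip -0.4 -0.4 -0.3 tilt [ 0.0008 -0.0001] w 0.6
```

Request:
step_arm --steps '[[[0, 0, 3, 0, 0, 0, 0], [0, 0, 3, 0, 0, 0, 0], [0, 0, 3, 0, 0, 0, 0], [0, 0, 2, 0, 0, 0, 0], [0, 0, 2, 0, 0, 0, 0], [0, 0, 2, 0, 0, 0, 0], [0, 0, 2, 0, 0, 0, 0], [0, 0, 1, 0, 0, 0, 0], [0, 0, 0, 0, 0, 0, 0], [0, 0, 0, 0, 0, 0, 0]]]'

```text
clock: 17.2
eef_pos: [624.0, 11.6, 30.5]
tcp_rot: [-3.131, -0.256, -0.001]
contact_force: [-0.5, 5.2, 4.1]
grip_width: 0.8
```

```bash
python3 -c "
from h import *
st()"
```

```text
t 17.2 TCP strip -24.6 52.5 z 30.5 yawerr 0.0023 F strip 0.3 5.3 4.1 tilt [0.0008 0.0003] w 0.8
```

Request:
step_arm --steps '[[[0, 0, -5, 0, 0, 0, 0], [0, 0, -8, 0, 0, 0, 0], [0, 0, 0, -40, 0, 0, 0], [0, 0, 0, -40, 0, 0, 0], [0, -10, 30, -40, 0, 0, 0], [0, -20, 40, -30, 0, 0, 0], [0, -20, 20, 0, 0, 0, 0], [0, 0, 0, 0, 0, 0, 0], [0, 0, 0, 0, 0, 0, 0]]]'

```text
clock: 18.1
eef_pos: [587.7, -69.1, 176.6]
tcp_rot: [-3.131, -0.254, 0.001]
contact_force: [0.1, 0.9, 0.4]
grip_width: 0.3
```

```bash
python3 - <<'E'
from h import *
st();p,d,P=look("w12")
for r,_ in holders(P,p):
    b=cv2.boxPoints(r); print(r[1],np.c_[(b-O)@SX,(b-O)@SY].round(1).tolist())
cv2.imwrite("pics/w12c.png",cv2.resize(p[80:160,160:400,::-1],None,fx=3.3,fy=3.3))
E
```

```text
t 18.1 TCP strip -73.5 -21.5 z 176.6 yawerr 0.0009 F strip 0.2 0.9 0.4 tilt [-0.0009  0.0001] w 0.3
18.1 [587.7 -69.1 176.6] [-3.1312e+00 -2.5390e-01  1.4000e-03] 0.3 [0.1 0.9 0.4]
table z 0.7961010624747757
(48.4780387878418, 188.5531005859375) [[-48.7, 43.3], [-49.6, -145.2], [-1.2, -145.5], [-0.2, 43.1]]
```

View pics/w12c.png

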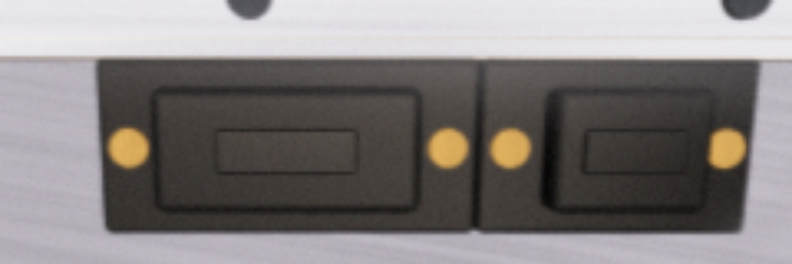

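They now form one block (combined length 188.5 mm, seam at (475,145) closed) with the long sides along the strip. I'll do a final check of the bystanders against the first pictures.

Request:
step_arm --steps '[[[0, -40, 0, -30, 0, 0, 0], [0, -40, 0, -30, 0, 0, 0], [0, 0, 0, 0, 0, 0, 0], [0, 0, 0, 0, 0, 0, 0], [0, 0, 0, 0, 0, 0, 0]]]'

```text
clock: 18.65
eef_pos: [509.4, -81.1, 235.5]
tcp_rot: [-3.13, -0.258, 0.004]
contact_force: [0.0, 0.8, -0.0]
grip_width: 0.4
```

```bash
python3 - <<'E'
from h import *
st();p,d,P=look("w13")
for r,_ in holders(P,p):
    b=cv2.boxPoints(r); print(r[1],np.c_[(b-O)@SX,(b-O)@SY].round(1).tolist())
s,_=robot.grab_frame("scene"); a=np.load("scene0.npz")["p"]
D=cv2.absdiff(s,a)
cv2.imwrite("pics/cmp.png",np.vstack([s[100:290,130:480,::-1],D[100:290,130:480]*2]).repeat(1,0)) 
E
```

```text
t 18.65 TCP strip -152.7 -20.7 z 235.5 yawerr 0.0034 F strip 0.2 0.8 -0.0 tilt [-0.0024  0.0007] w 0.4
18.65 [509.4 -81.1 235.5] [-3.1301 -0.2577  0.0036] 0.4 [ 0.   0.8 -0. ]
table z 0.7562027385238537
(49.76034164428711, 189.74656677246094) [[-49.9, 43.2], [-50.3, -146.5], [-0.6, -146.6], [-0.1, 43.1]]
```

View pics/cmp.png

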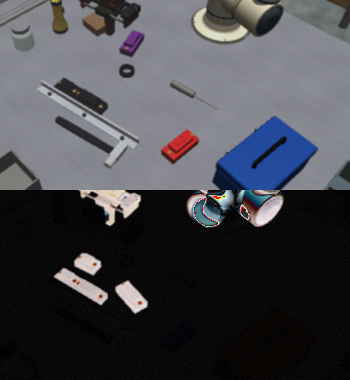

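View pics/w13.png

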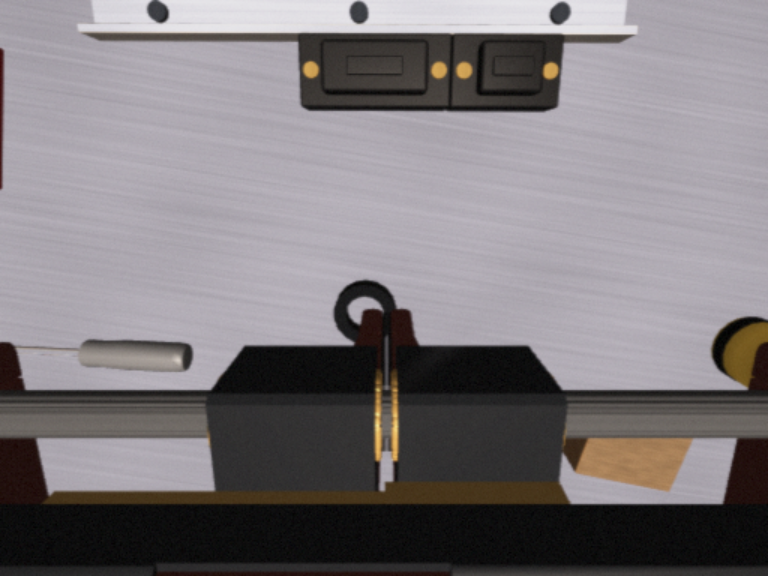

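The difference image shows only the two holders and the robot changed. The pair sits flush, measuring 49.8×189.7 mm with its front between −0.1 and −0.6 mm from the strip, and the arm is clear. I'll hand it in.

```bash
python3 -c "
from bench import robot
print(robot.close_job())"
```

```text
the job is handed in; nothing more can be done
None
```

The job is done and handed in at about 18.7 s. Both holders are flush against the strip and end to end. I pushed each one square onto the strip with two spread fingertips, then slid the long one along it with closed fingers until it met the short one.

- **Placing:** the last wrist picture shows the pair as one block of 49.8 × 189.7 mm (50 × 190 expected). Its front is 0.1–0.6 mm from the strip face and its skew is about 0.003 rad.
- **Bystanders:** comparing the scene camera's first and last pictures, only the holders and the robot had changed. Part of the view was cropped out or behind the arm, notably the carton.
- **Forces and clearance:** the highest contact force I read was about 10 N, and the tool finished clear at about 235 mm.
- **Check that failed:** after the first slide I judged the gap nearly closed. A look from above showed it was still about 16 mm, so I pushed again and it closed.

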